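# Lock a filter cartridge into the suction unit's bayonet socket

### The arm

A 6-joint arm with a two-finger parallel gripper is mounted at the origin on the work surface. World frame = base frame: x ahead of the robot, y to its left, z up, the work surface at z = 0. Lengths are in m, angles in rad, forces in N, time in s.
With the tool pointing down it reaches from about 0.225 to 0.875 m from the base axis. Payload 3.4 kg.
Tool frame: the origin (TCP) lies between the finger pads; the fingertips stand 11 mm ahead of it and the grasp point (between the pads) lies 8 mm behind it (tips_ahead is the distance from the TCP to the fingertips, in m); z points along the fingers, x is the direction in which the jaws open and shut, and the axes are right-handed (so a half turn about z gives the same grasp; the last joint's range is limited). The gripper opens to 85 mm and grips with 20 to 120 N. Pads are 22 mm wide; open, the fingers measure 114 mm over their backs; the gripper's body (76 mm by 85 mm) begins 54 mm behind the grasp point. The pads swing forward as they close: fully open they stand 13 mm farther back than shut.
Start: joints at [-1.356, 0.276, 1.505, -0, 1.361, -0.121], TCP at [0.189, -0.543, 0.242] pointing down, gripper open.
Joint ranges: [-2.89, 2.89], [-0.75, 2.08], [0.22, 2.7], [-1.18, 4.32], [0.11, 2.71], [-2.7, 2.7]. Speed limits (rad/s): [2.57, 2.57, 3.14, 3.14, 3.14, 3.14].

### API

Orientations are given as a unit quaternion [w, x, y, z].
In Python, from rig import get_state, get_image, sign_off, masks_of, tips_ahead gives the robot as it stands.
- The arm moves only by the tool play_rows, never from a script. Its argument "series" is a list of rows, each an object of numbers: "fingers": the closure, from -1 (fully open) to 1 (shut); "dx", "dy", "dz": the shift along the world's x, y, z in mm; "turn": the turn about the world's z in rad. A call has 1 to 20 rows; each row shifts and turns the pose as measured when the row begins; what a row does not reach is not made up. A row lasts 1/12 s, in which the tool goes at most 41.7 mm and 7.16 degrees, less where a joint would pass 70% of its speed; a pose out of reach is approached as far as the arm can. A call with a gripper value outside its range is refused whole. The fingers move at their own pace and stop on an object; "squeeze" is the grip in N (left out, the last holds). Time passes only in rows, so rows that do not move let the fingers close. It gives the time, the measured TCP pose, the force and the opening at its end, in the units of the state.
- get_state(): the state, without advancing time (a new reading comes with each control period).
- get_image(name): name is "side" or "top" or "wrist"; returns a dict with "pixels" (420x560x3 uint8, red, green, blue), "vfov" (degrees; the focal length in pixels is half the picture's height over the tangent of half this angle, whatever the lens; pixels are square), "cx", "cy" (the principal point, pixels), "rvec" (rotation vector, rad) and "tvec" (3), from world to camera coordinates, as OpenCV has them; the wrist camera has in their place "hand_eye" (4x4, takes a point from camera to tool coordinates, whose origin is the TCP and whose axes are the tool frame's). Camera axes: x right, y down, z forward; pixel columns grow to the right and rows downward; lengths in m; the calibration is good to about 2 mm. A picture is of the moment at which its call begins: read the wrist's pose just before it. There is no depth.
- sign_off(): hands the job in, once; it reports no verdict.
Trained networks look in a picture, given as the dict that the camera call returned (one of the last four; its "shot" number tells which), for a name from the list of things; names that differ only in an ending like _2 or _b are one class to them, and where a whole thing is asked for, a point or a joint stands for the part that bears it (a point fixed in the world has none). Each returns a list of dicts, best first, with "p" (0 to 1); they miss things now and then, are a little off and sometimes report something else, mostly with a low value. They report only what shows in the picture. A call takes as long as a camera call. They do not tell look-alikes from the thing itself.
- masks_of(picture, label): "region" (420x560 bool, what is visible of it) and "xy" ([column, row] in pixels, amid what is visible of it).
The state is a dict: "clock": time; "qpos": joint angles; "qd": joint speeds; "effort": joint torques, N m; "position": TCP position; "ee_rot": TCP orientation; "contact_force": force on the tool from outside, world axes, zero at the start; "moment": the same for the moment, N m; "width": finger opening in m.
Only numpy, scipy, OpenCV 4.12 (cv2) and the standard library are available. Lean on these libraries where they do the work, as an engineer would, in place of code of your own. Each camera call takes 0.05 s, during which the arm holds its last target. There are 200 camera calls.

### The job

Fit the loose filter cartridge into the socket on top of the suction unit: set its two lugs into the socket's two open slots, press it down against the spring, and turn it clockwise (seen from above) a little under a quarter turn until it clicks up into its catch and is locked there, then let go of it. Leave the other things on the counter where they are.

Things in the scene. Friction and masses are not known exactly. Their poses are not given: they have to be found in the camera images.
- cartridge_mid (a point): Centre (half-way up, 42 mm over the underside) of the loose grey filter cartridge, upright, 84 mm tall, 0.18-0.28 kg: a round body 60 mm across and 50 mm tall, black grip bar on top. x runs along bar and lugs, z up; same after a half turn. Two black lugs at the foot stick out along +x and -x, 92 mm over both, each 18 mm wide, 8 mm thick, flush with the underside.
- cartridge_bar (a point): Middle of the cartridge's grip bar, the place to grasp it: a flat upright bar 58 mm long (along x), 16 mm thick (along y), 34 mm tall, on the flat top of the round body. This point is 17 mm above that flat top and 25 mm above cartridge_mid.
- socket (a point): Centre of the bayonet socket, level with the top of the flange of the suction unit, 100 mm over the counter. The unit is fixed: a white drum 144 mm across with a grey flange, on a 156 mm square foot. x points to the side with a short steel pipe (black panel opposite), z up. In the flange a round hole 68 mm across, with two opposite open slots for the lugs, 44 degree sectors out to 51 mm radius.
- slot (a point): Middle of one open slot, at the flange's top, 42 mm from socket, in the direction 80 degrees (1.40 rad) counter-clockwise (from above) from the socket's x axis; the other slot is opposite. With its lugs in the slots and not pressed, the cartridge rests on the spring plate, cartridge_mid 34 mm above socket; there is about 4 mm of play sideways.
- catch (a point): Middle of one catch, on the flange's top, 42 mm from socket along its x axis; the other is opposite. From the slots a pressed cartridge turns clockwise only; after 80 degrees its lugs are under the catches (bar along the socket's x, about 6 degrees of play, then a stop). Let up, the spring lifts it 4 mm: locked, cartridge_mid 28 mm above socket. Let up earlier, it is not locked.
- plate (a joint): Steel spring plate in the socket, on which the cartridge sits: m pressed down from rest, 0 to 0.014 (stop). At rest its top is 8 mm below the flange's top. Spring 4 N at 0, 10 N at 0.014. The lugs pass under the flange and can turn when it is pressed 0.010 or more (cartridge_mid 20 to 24 mm above socket). Locked it reads 0.006.
- tub_center (a point): Middle of a small white screw-top tub, 48 mm diameter, 60 mm high (30 mm above its foot), a loose bystander between the unit and the cartridge.
- jar_center (a point): Middle of a glass jar with a steel lid, 64 mm diameter, 90 mm high, a loose bystander near the robot.
- cup_center (a point): Middle of a steel cup, 72 mm diameter, 90 mm high, a loose bystander at the back.
- dish_center (a point): Middle of a steel bowl, 130 mm diameter, 40 mm high, a loose bystander at the right.
- spray_center (a point): Middle of a white bottle with a blue cap, 68 mm diameter, 190 mm high, a loose bystander at the right.
- cassette_center (a point): Middle of an open steel instrument tray, 140 by 200 by 30 mm, a loose bystander at the left.
There are look-alikes about, which are no part of the job. Leave any pink look-alike of the part that bears cartridge_mid alone.

How it is judged:
By the outcome, as a careful person would: the job done as asked, in the order asked, and still so for the second after the job is handed in, with the robot touching nothing.
It also fails if it takes over 48 s, if anything falls off the work surface, if the arm or the gripper's body presses on something with over 40 N, if the wrist force passes 120 N, or if a joint passes its speed limit or range.

## Working session

There is one attempt and no reset: what is moved stays moved. The work goes in short steps, Python scripts to look and compute and a tool call to move; the robot and the scene stay as the last step left them, time stands still between calls to the robot, and variables do not carry over. Pictures are saved under pics/ and viewed, about 8 in all and at most 12, crops included, and the job is handed in when it is done.

Besides the shell and the picture viewer there is one more tool, called in YAML: its name, and indented under it one key for each argument. play_rows: Moves the arm, as the interface text tells. Its arguments: {"type":"object","properties":{"series":{"type":"array"},"squeeze":{"type":"number"}},"required":["series"]}

```bash
mkdir -p pics; cat > h.py <<'E'
import numpy as np, cv2
from rig import *
def K(p):
    f=p["pixels"].shape[0]/2/np.tan(np.radians(p["vfov"])/2)
    return np.array([[f,0,p["cx"]],[0,f,p["cy"]],[0,0,1.]])
def ext(p,st=None):
    if "rvec" in p: return cv2.Rodrigues(np.array(p["rvec"],float))[0],np.array(p["tvec"],float).ravel()
    w,x,y,z=st["ee_rot"]
    from scipy.spatial.transform import Rotation as R
    T=np.eye(4);T[:3,:3]=R.from_quat([x,y,z,w]).as_matrix();T[:3,3]=st["position"]
    M=np.linalg.inv(T@np.array(p["hand_eye"])); return M[:3,:3],M[:3,3]
def ray(p,uv,z,st=None):
    R,t=ext(p,st); d=R.T@np.linalg.inv(K(p))@np.array([uv[0],uv[1],1.]); c=-R.T@t
    return c+d*(z-c[2])/d[2]
def proj(p,X,st=None):
    R,t=ext(p,st); q=K(p)@(R@np.array(X,float)+t); return q[:2]/q[2]
def save(p,n,crop=None,s=1):
    im=p["pixels"][:,:,::-1]
    if crop: a,b,c,d=crop; im=im[b:d,a:c]
    cv2.imwrite("pics/"+n,cv2.resize(im,None,fx=s,fy=s,interpolation=cv2.INTER_CUBIC))
E
python3 - <<'E'
from h import *
t=get_image("top");s=get_image("side")
cv2.imwrite("pics/a.png",np.vstack([t["pixels"],s["pixels"]])[:,:,::-1][:, :] if 0 else t["pixels"][:,:,::-1])
save(s,"b.png")
for n,p in (("top",t),("side",s)):
    for l in ("cartridge_mid","plate","tub_center"):
        for r in masks_of(p,l)[:4]: print(n,l,round(r["p"],2),np.round(r["xy"]),r["region"].sum(), np.round(ray(p,r["xy"],.05),3))
print(get_state()["position"],tips_ahead, K(t)[0,0],[-ext(p)[0].T@ext(p)[1] for p in (t,s)])
E
```

```text
top cartridge_mid 0.8 [236. 256.] 360 [0.436 0.171 0.05 ]
top cartridge_mid 0.6 [229. 217.] 350 [0.563 0.192 0.05 ]
top plate 0.63 [356. 213.] 160 [ 0.568 -0.217  0.05 ]
top tub_center 0.49 [287. 200.] 158 [0.614 0.005 0.05 ]
side cartridge_mid 0.77 [281. 297.] 565 [0.438 0.183 0.05 ]
side cartridge_mid 0.64 [243. 279.] 570 [0.552 0.204 0.05 ]
side plate 0.44 [324. 181.] 101 [ 0.596 -0.257  0.05 ]
side plate 0.37 [322. 193.] 2268 [ 0.57  -0.207  0.05 ]
side plate 0.27 [390. 181.] 825 [ 0.422 -0.403  0.05 ]
side tub_center 0.77 [269. 229.] 304 [0.608 0.022 0.05 ]
[ 0.18945451 -0.54285786  0.24218964] 0.011 446.67131013744637 [array([ 0.49239891, -0.00256775,  1.49203602]), array([0.13152396, 0.58819458, 0.97983045])]
```

View pics/a.png

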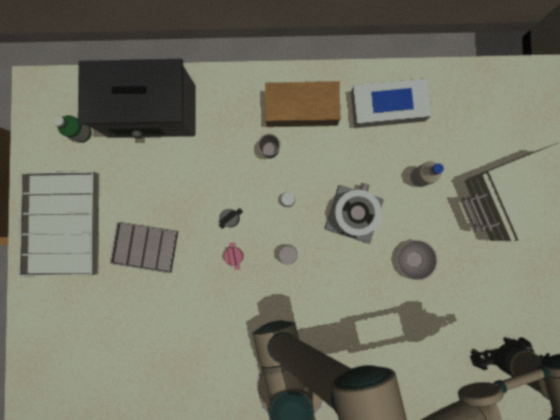

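View pics/b.png

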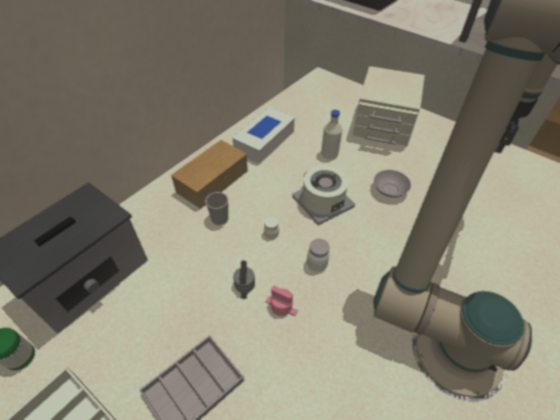

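The top view shows two cartridges: the grey body with black bar at (230,217), and a pink one at (233,256). The grey one fits the description and the pink one is the look-alike. The unit is at (357,213), with its pipe toward (365,187). I'll confirm both in an enlarged crop.

```bash
python3 - <<'E'
from h import *
t=get_image("top")
im=t["pixels"][:,:,::-1]
a=cv2.resize(im[190:280,200:265],None,fx=6,fy=6,interpolation=cv2.INTER_CUBIC);b=cv2.resize(im[170:260,315:380],None,fx=6,fy=6,interpolation=cv2.INTER_CUBIC)
cv2.imwrite("pics/c.png",np.hstack([a,b]))
w=get_image("wrist");print(np.round(w["hand_eye"],3),w["vfov"],get_state()["ee_rot"])
for r in masks_of(t,"cartridge_mid")[:2]:
    ys,xs=np.where(r["region"]); print(r["xy"],xs.min(),xs.max(),ys.min(),ys.max(), ray(t,r["xy"],.06))
E
```

```text
[[ 1.     0.     0.001 -0.001]
 [-0.     0.966  0.26  -0.065]
 [-0.    -0.26   0.966 -0.131]
 [ 0.     0.     0.     1.   ]] 71.80964137983955 [ 3.65519690e-06  8.15327646e-01 -5.78999853e-01 -7.58645285e-07]
[235.1, 254.8] 224 243 242 269 [0.44047676 0.17308048 0.06      ]
[230.4, 215.6] 220 242 208 227 [0.56632058 0.18724029 0.06      ]
```

View pics/c.png

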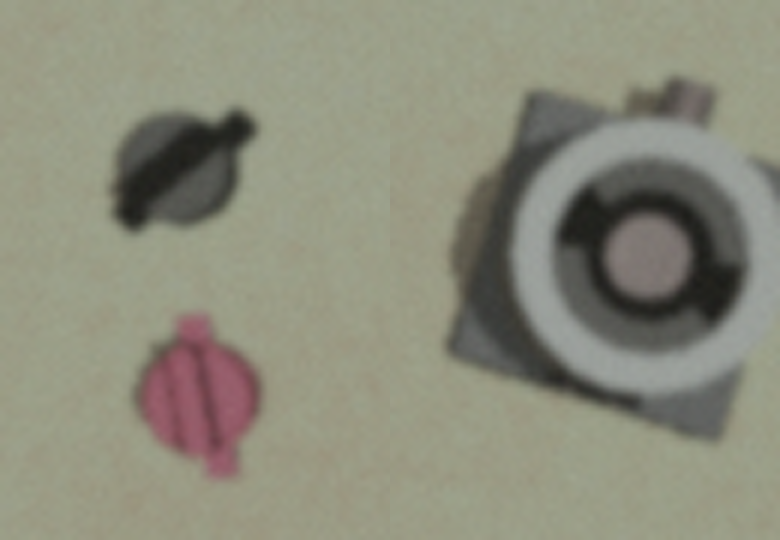

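Confirmed: the grey body with the black bar, in the upper part of the crop, is the target. Its bar lies at about -49° in the world. The unit's x axis (pipe) is at about -16°, and the slots are at about 62-65°, seen up-left and down-right. I'll move over the unit for a wrist look.

play_rows:
  series:
    - {"fingers": -1,"dx": 29,"dy": 25,"dz": 6,"turn": 0.1}
    - {"dx": 29,"dy": 25,"dz": 6,"turn": 0.1}
    - {"dx": 29,"dy": 25,"dz": 6,"turn": 0.1}
    - {"dx": 29,"dy": 25,"dz": 6,"turn": 0.1}
    - {"dx": 29,"dy": 25,"dz": 6,"turn": 0.1}
    - {"dx": 29,"dy": 25,"dz": 6,"turn": 0.1}
    - {"dx": 29,"dy": 25,"dz": 6,"turn": 0.1}
    - {"dx": 29,"dy": 25,"dz": 6,"turn": 0.1}
    - {"dx": 29,"dy": 25,"dz": 6,"turn": 0.1}
    - {"dx": 29,"dy": 25,"dz": 6,"turn": 0.1}
    - {"dx": 29,"dy": 25,"dz": 6,"turn": 0.1}
    - {"dx": 29,"dy": 25,"dz": 6,"turn": 0.1}
    - {"dx": 29,"dy": 25,"dz": 6,"turn": 0.1}
    - {"dx": 0,"dy": 0,"dz": 0,"turn": 0}

```text
invalid input at $.series[1]: expected keys fingers, dx, dy, dz, turn
```

play_rows:
  series:
    - {"fingers": -1,"dx": 29,"dy": 25,"dz": 6,"turn": 0.1}
    - {"fingers": -1,"dx": 29,"dy": 25,"dz": 6,"turn": 0.1}
    - {"fingers": -1,"dx": 29,"dy": 25,"dz": 6,"turn": 0.1}
    - {"fingers": -1,"dx": 29,"dy": 25,"dz": 6,"turn": 0.1}
    - {"fingers": -1,"dx": 29,"dy": 25,"dz": 6,"turn": 0.1}
    - {"fingers": -1,"dx": 29,"dy": 25,"dz": 6,"turn": 0.1}
    - {"fingers": -1,"dx": 29,"dy": 25,"dz": 6,"turn": 0.1}
    - {"fingers": -1,"dx": 29,"dy": 25,"dz": 6,"turn": 0.1}
    - {"fingers": -1,"dx": 29,"dy": 25,"dz": 6,"turn": 0.1}
    - {"fingers": -1,"dx": 29,"dy": 25,"dz": 6,"turn": 0.1}
    - {"fingers": -1,"dx": 29,"dy": 25,"dz": 6,"turn": 0.1}
    - {"fingers": -1,"dx": 29,"dy": 25,"dz": 6,"turn": 0.1}
    - {"fingers": -1,"dx": 29,"dy": 25,"dz": 6,"turn": 0.1}
    - {"fingers": -1,"dx": 0,"dy": 0,"dz": 0,"turn": 0}

```text
clock: 1.72
position: [0.5789, -0.2021, 0.3241]
ee_rot: [0.002, 0.998, 0.061, 0.005]
contact_force: [0.3, -0.5, -0.8]
width: 0.0856
```

```bash
python3 - <<'E'
from h import *
st=get_state();w=get_image("wrist");save(w,"d.png");np.save("d.npy",w["pixels"])
print(st["clock"],st["position"],st["ee_rot"],st["qpos"],st["contact_force"])
for r in masks_of(w,"plate")[:3]: print(r["p"],r["xy"],r["region"].sum(),ray(w,r["xy"],.092,st))
E
```

```text
1.7167 [ 0.57886434 -0.20211973  0.32407383] [0.00207929 0.99810685 0.06128981 0.00468577] [-4.49919333e-01  2.97487484e-01  1.27541268e+00  9.58401273e-04
  1.55848454e+00 -5.72584353e-01] [ 0.26038663 -0.53684369 -0.82024134]
0.6 [265.7, 191.3] 887 [ 0.56777472 -0.21237256  0.092     ]
```

View pics/d.png

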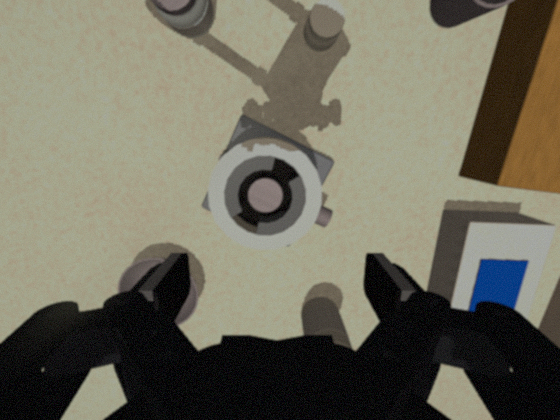

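The view shows the unit from above: plate at (266,192), pipe at (325,212), slots up-right and down-left. I'll rectify it onto the flange plane and measure the centre and slot angle.

```bash
cat > uni.py <<'E'
from h import *
def rect(p,st,c,z,h=0.1,res=2000):
    n=int(2*h*res); g=np.array([[0,0],[n,0],[n,n],[0,n]],np.float32)
    # out col -> -y (right), row -> -x (down)
    W=[(c[0]+h-v/res,c[1]+h-u/res,z) for u,v in g]
    src=np.array([proj(p,X,st) for X in W],np.float32)
    return cv2.warpPerspective(p["pixels"],cv2.getPerspectiveTransform(src,g),(n,n),flags=cv2.INTER_CUBIC)
E
python3 - <<'E'
from uni import *
st=get_state();w=get_image("wrist")
c0=np.array([.568,-.212]); im=rect(w,st,c0,.1); g=cv2.cvtColor(im,cv2.COLOR_RGB2GRAY)
cv2.imwrite("pics/e.png",im[:,:,::-1])
# radial profile around candidate centres: refine using inner dark hole (r 34) edge outside slots & white ring
m=(g>150).astype(np.uint8); n,l,s,ce=cv2.connectedComponentsWithStats(m); 
gx,gy=np.meshgrid(np.arange(400),np.arange(400)); 
def prof(c,r):
    a=np.radians(np.arange(0,360,2)); x=c[0]+(h-0)*0
E
python3 - <<'E'
from uni import *
st=get_state();w=get_image("wrist")
c0=np.array([.568,-.212]); g=cv2.cvtColor(rect(w,st,c0,.1),cv2.COLOR_RGB2GRAY).astype(np.float32)
g=cv2.GaussianBlur(g,(0,0),2)
def samp(c,r,a):
    x=c[0]+r*np.cos(a); y=c[1]+r*np.sin(a)
    return cv2.remap(g,((c0[1]+.1-y)*2000).astype(np.float32),((c0[0]+.1-x)*2000).astype(np.float32),cv2.INTER_LINEAR)
a=np.radians(np.arange(0,360,3.)); c=c0.copy()
from scipy.optimize import least_squares
for it in range(4):
    rr=np.arange(.044,.062,.0005); I=samp(c,rr[:,None]+0*a[None],a[None]+0*rr[:,None])
    e=rr[np.gradient(I,axis=0).argmax(0)]
    f=least_squares(lambda q:np.hypot(c[0]+e*np.cos(a)-q[0],c[1]+e*np.sin(a)-q[1])-q[2],[*c,.05],loss="soft_l1",f_scale=.001); c=f.x[:2]
print("inner rim of white",f.x)
rr=np.arange(.036,.049,.001);a=np.radians(np.arange(0,360,1.));I=samp(c,rr[:,None]+0*a[None],a[None]+0*rr[:,None]).mean(0)
print(np.round(I[::10]))
d=I.max()-I; d[I>np.median(I)-10]=0
print("slot dir mod180",np.degrees(np.angle((d*np.exp(2j*a)).sum()))/2)
E
```

```text
inner rim of white [ 0.56771283 -0.21720608  0.05092069]
[92. 93. 92. 93. 52. 17. 21. 21. 31. 95. 95. 95. 95. 96. 95. 95. 95. 95.
 93. 93. 92. 93. 60. 43. 45. 46. 52. 92. 92. 92. 92. 92. 90. 92. 92. 92.]
slot dir mod180 60.54913025360517
```

View pics/e.png

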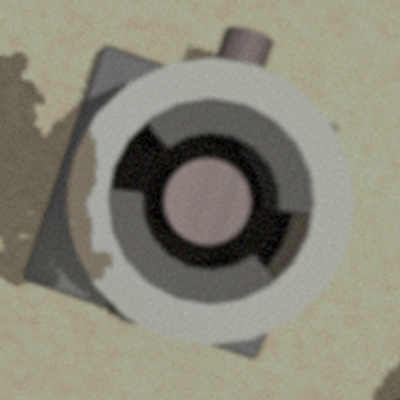

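Socket centre is (0.5677, -0.2172), slot direction about 60.5°, so the catch/x axis is about -19.5°. That agrees with the foot edge at -18.9°. Next, the cartridge.

play_rows:
  series:
    - {"fingers": -1,"dx": -1,"dy": 36,"dz": -4,"turn": 0.055}
    - {"fingers": -1,"dx": -1,"dy": 36,"dz": -4,"turn": 0.055}
    - {"fingers": -1,"dx": -1,"dy": 36,"dz": -4,"turn": 0.055}
    - {"fingers": -1,"dx": -1,"dy": 36,"dz": -4,"turn": 0.055}
    - {"fingers": -1,"dx": -1,"dy": 36,"dz": -4,"turn": 0.055}
    - {"fingers": -1,"dx": -1,"dy": 36,"dz": -4,"turn": 0.055}
    - {"fingers": -1,"dx": -1,"dy": 36,"dz": -4,"turn": 0.055}
    - {"fingers": -1,"dx": -1,"dy": 36,"dz": -4,"turn": 0.055}
    - {"fingers": -1,"dx": -1,"dy": 36,"dz": -4,"turn": 0.055}
    - {"fingers": -1,"dx": -1,"dy": 36,"dz": -4,"turn": 0.055}
    - {"fingers": -1,"dx": -1,"dy": 30,"dz": -4,"turn": 0.055}
    - {"fingers": -1,"dx": 0,"dy": 0,"dz": 0,"turn": 0}

```text
clock: 2.92
position: [0.5486, 0.1721, 0.2749]
ee_rot: [0.007, 0.94, 0.342, -0.001]
contact_force: [0.2, -0.2, 0.5]
width: 0.0857
```

```bash
python3 - <<'E'
from uni import *
st=get_state();w=get_image("wrist")
q=st["ee_rot"];print(st["position"],"psi",np.degrees(2*np.arctan2(q[2],q[1])),st["qpos"])
for r in masks_of(w,"cartridge_mid")[:3]: print(r["p"],r["xy"],r["region"].sum(),ray(w,r["xy"],.06,st))
c0=np.array([.566,.187]); im=rect(w,st,c0,.084)
im2=rect(w,st,c0,.008)
cv2.imwrite("pics/f.png",np.hstack([im,im2])[:,:,::-1])
E
```

```text
[0.54862021 0.17209595 0.27487472] psi 39.96885599800579 [ 0.19104359  0.26010894  1.44678063 -0.01316216  1.43370889 -0.50475228]
0.92 [211.2, 114.1] 2622 [0.43776434 0.18695567 0.06      ]
0.64 [290.3, 174.1] 2180 [0.55095525 0.19285557 0.06      ]
```

View pics/f.png

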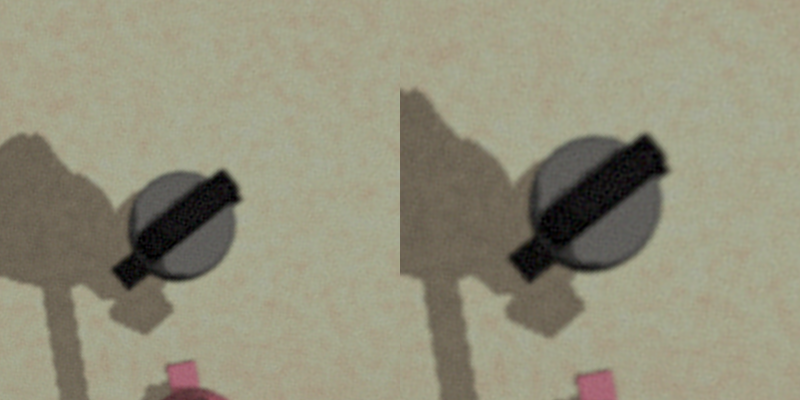

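The crop shows the grey cartridge with its bar at about -53°, centred near (0.558, 0.193). I'll refine by fitting the projected bar and lug outline to the dark pixels.

```bash
cat > fit.py <<'E'
from uni import *
from scipy.optimize import minimize
st=get_state();w=get_image("wrist")
g=cv2.GaussianBlur(w["pixels"].max(2),(5,5),0)
def box(lx,ly,z0,z1): return np.array([(x,y,z) for x in(-lx/2,lx/2) for y in(-ly/2,ly/2) for z in(z0,z1)])
t=np.linspace(0,2*np.pi,60)
cyl=np.array([(.03*np.cos(a),.03*np.sin(a),z) for a in t for z in(0,.05)])
S=4
def hull(P,q):
    c,s=np.cos(q[2]),np.sin(q[2]); X=P@np.array([[c,s,0],[-s,c,0],[0,0,1]])+[q[0],q[1],0]
    uv=np.array([proj(w,x,st) for x in X]); m=np.zeros((420,560),np.uint8)
    cv2.fillConvexPoly(m,cv2.convexHull(np.round(uv*16).astype(np.int32)),1,shift=4); return m>0
def model(q): return (hull(box(.092,.018,0,.008),q)&~hull(cyl,q))|hull(box(.058,.016,.05,.084),q)
q0=np.array([.557,.193,np.radians(-53)])
roi=cv2.dilate((model(q0)|hull(cyl,q0)).astype(np.uint8),np.ones((9,9)))>0
d=(g<50)&roi
def cost(q): m=model(q); return 1-(m&d).sum()/(m|d).sum()
r=min((minimize(cost,q0+o,method="Nelder-Mead",options=dict(initial_simplex=q0+o+np.array([[0,0,0],[.006,0,0],[0,.006,0],[0,0,.1]]))) for o in([0,0,0],[-.002,-.002,-.03])),key=lambda r:r.fun)
print("cart",r.x[:2],np.degrees(r.x[2]),"IoU",1-r.fun,d.sum())
q=st["ee_rot"];print(st["position"],"psi",np.degrees(2*np.arctan2(q[2],q[1])),"tilt",q)
E
python3 fit.py
```

```text
cart [0.55779859 0.19502831] -49.67966655600044 IoU 0.792894280762565 991
[0.54936836 0.16805835 0.27555311] psi 39.741288737297545 tilt [ 8.64075199e-03  9.40427061e-01  3.39884975e-01 -6.95896147e-04]
```

play_rows:
  series:
    - {"fingers": -1,"dx": 4,"dy": 13,"dz": -20,"turn": 0.0}
    - {"fingers": -1,"dx": 4,"dy": 13,"dz": -30,"turn": 0.0}
    - {"fingers": -1,"dx": 0,"dy": 0,"dz": -20,"turn": 0.0}
    - {"fingers": -1,"dx": 0,"dy": 0,"dz": 0,"turn": 0.0}
    - {"fingers": -1,"dx": 0,"dy": 0,"dz": 0,"turn": 0.0}

```text
clock: 3.48
position: [0.5612, 0.1824, 0.2076]
ee_rot: [0.012, 0.944, 0.331, 0.003]
contact_force: [0.1, -0.5, 1.4]
width: 0.085
```

```bash
cat >> fit.py <<'E'
im=w["pixels"].copy()
cn,_=cv2.findContours(model(r.x).astype(np.uint8),0,2); cv2.drawContours(im,cn,-1,(255,0,0),1)
u,v=proj(w,[*r.x[:2],.05],st).astype(int); im=im[max(0,v-80):v+80,max(0,u-100):u+100]
import sys; cv2.imwrite("pics/%s.png"%sys.argv[1],cv2.resize(im,None,fx=4,fy=4,interpolation=cv2.INTER_CUBIC)[:,:,::-1])
E
python3 fit.py g
```

```text
cart [0.55846384 0.19536889] -51.449361793241785 IoU 0.8190533253445177 1507
[0.56115522 0.18239729 0.20757923] psi 38.63862073361102 tilt [0.01170825 0.94362108 0.33080847 0.00281536]
```

View pics/g.png

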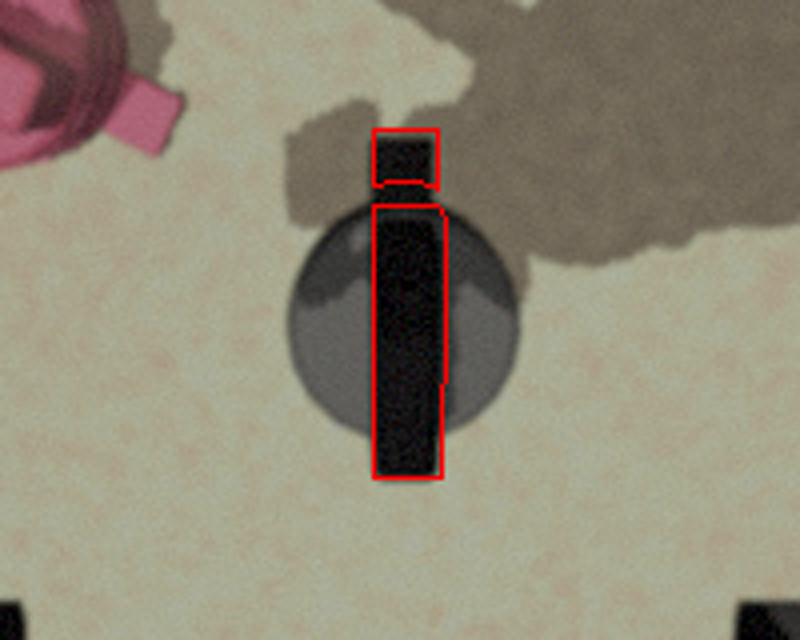

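The fit matches the bar to about 1 mm. Its long side is square to the jaws, and the pink look-alike is well clear. Descending.

play_rows:
  series:
    - {"fingers": -1,"dx": -1,"dy": 7,"dz": -25,"turn": 0.0}
    - {"fingers": -1,"dx": -1,"dy": 6,"dz": -30,"turn": 0.0}
    - {"fingers": -1,"dx": 0,"dy": 2,"dz": -25,"turn": 0.0}
    - {"fingers": -1,"dx": 0,"dy": 0,"dz": 0,"turn": 0.0}
    - {"fingers": -1,"dx": 0,"dy": 0,"dz": 0,"turn": 0.0}

```text
clock: 3.95
position: [0.5661, 0.1924, 0.1358]
ee_rot: [0.014, 0.945, 0.326, 0.011]
contact_force: [-0.2, 0.2, 0.4]
width: 0.0852
```

play_rows:
  series:
    - {"fingers": -1,"dx": -5,"dy": 2,"dz": -15,"turn": 0.0}
    - {"fingers": -1,"dx": -5,"dy": 2,"dz": -15,"turn": 0.0}
    - {"fingers": -1,"dx": -3,"dy": 1,"dz": -10,"turn": 0.0}
    - {"fingers": -1,"dx": 0,"dy": 0,"dz": 0,"turn": 0.0}

```text
clock: 4.28
position: [0.5595, 0.196, 0.1044]
ee_rot: [0.015, 0.946, 0.324, 0.019]
contact_force: [0.2, -0.3, -0.4]
width: 0.0856
```

```bash
python3 - <<'E'
from h import *
from scipy.spatial.transform import Rotation as R
s=get_state();w,x,y,z=s["ee_rot"];print(s["position"],R.from_quat([x,y,z,w]).as_matrix().round(3),s["qpos"])
E
```

```text
[0.55950531 0.19602661 0.10442178] [[ 0.789  0.613  0.046]
 [ 0.614 -0.789 -0.016]
 [ 0.027  0.041 -0.999]] [ 0.23575622  0.39054266  1.70007731 -0.03169123  1.00980892 -0.40870263]
```

The tilt has drifted to about 2.8° on the fast descent. I'll test going up fast and down slowly to see whether that brings it back.

play_rows:
  series:
    - {"fingers": -1,"dx": 0,"dy": 0,"dz": 30,"turn": 0.0}
    - {"fingers": -1,"dx": 0,"dy": 0,"dz": 30,"turn": 0.0}
    - {"fingers": -1,"dx": 0,"dy": 0,"dz": 0,"turn": 0.0}
    - {"fingers": -1,"dx": 0,"dy": 0,"dz": 0,"turn": 0.0}
    - {"fingers": -1,"dx": 0,"dy": 0,"dz": 0,"turn": 0.0}

```text
clock: 4.7
position: [0.5632, 0.195, 0.1741]
ee_rot: [0.016, 0.946, 0.324, 0.024]
contact_force: [0.0, 0.3, -0.0]
width: 0.0855
```

play_rows:
  series:
    - {"fingers": -1,"dx": 0,"dy": 0,"dz": -5,"turn": 0.0}
    - {"fingers": -1,"dx": 0,"dy": 0,"dz": -5,"turn": 0.0}
    - {"fingers": -1,"dx": 0,"dy": 0,"dz": -5,"turn": 0.0}
    - {"fingers": -1,"dx": 0,"dy": 0,"dz": -5,"turn": 0.0}
    - {"fingers": -1,"dx": 0,"dy": 0,"dz": -5,"turn": 0.0}
    - {"fingers": -1,"dx": 0,"dy": 0,"dz": -5,"turn": 0.0}
    - {"fingers": -1,"dx": 0,"dy": 0,"dz": 0,"turn": 0.0}
    - {"fingers": -1,"dx": 0,"dy": 0,"dz": 0,"turn": 0.0}
    - {"fingers": -1,"dx": 0,"dy": 0,"dz": 0,"turn": 0.0}

```text
clock: 5.45
position: [0.5604, 0.194, 0.1363]
ee_rot: [0.016, 0.946, 0.323, 0.02]
contact_force: [-0.2, 0.8, -0.2]
width: 0.0855
```

play_rows:
  series:
    - {"fingers": -1,"dx": -1,"dy": 1,"dz": -6,"turn": 0.007}
    - {"fingers": -1,"dx": -1,"dy": 0,"dz": -6,"turn": 0.007}
    - {"fingers": -1,"dx": 0,"dy": 0,"dz": -6,"turn": 0.0}
    - {"fingers": -1,"dx": 0,"dy": 0,"dz": -6,"turn": 0.0}
    - {"fingers": -1,"dx": 0,"dy": 0,"dz": -6,"turn": 0.0}
    - {"fingers": -1,"dx": 0,"dy": 0,"dz": -6,"turn": 0.0}
    - {"fingers": -1,"dx": 0,"dy": 0,"dz": -6,"turn": 0.0}
    - {"fingers": -1,"dx": 0,"dy": 0,"dz": -6,"turn": 0.0}
    - {"fingers": -1,"dx": 0,"dy": 0,"dz": -6,"turn": 0.0}
    - {"fingers": -1,"dx": 0,"dy": 0,"dz": 0,"turn": 0.0}
    - {"fingers": -1,"dx": 0,"dy": 0,"dz": 0,"turn": 0.0}

```text
clock: 6.37
position: [0.5581, 0.1951, 0.0764]
ee_rot: [0.016, 0.943, 0.331, 0.02]
contact_force: [-0.5, -0.0, 0.7]
width: 0.0853
```

play_rows:
  series:
    - {"fingers": -1,"dx": 0,"dy": 0,"dz": -5,"turn": 0.0}
    - {"fingers": -1,"dx": 0,"dy": 0,"dz": -4,"turn": 0.0}
    - {"fingers": -1,"dx": 0,"dy": 0,"dz": 0,"turn": 0.0}
    - {"fingers": 1,"dx": 0,"dy": 0,"dz": 0,"turn": 0.0}
    - {"fingers": 1,"dx": 0,"dy": 0,"dz": 0,"turn": 0.0}
    - {"fingers": 1,"dx": 0,"dy": 0,"dz": 0,"turn": 0.0}
    - {"fingers": 1,"dx": 0,"dy": 0,"dz": 0,"turn": 0.0}
    - {"fingers": 1,"dx": 0,"dy": 0,"dz": 0,"turn": 0.0}
    - {"fingers": 1,"dx": 0,"dy": 0,"dz": 0,"turn": 0.0}
    - {"fingers": 1,"dx": 0,"dy": 0,"dz": 0,"turn": 0.0}
  squeeze: 60

```text
clock: 7.2
position: [0.559, 0.1952, 0.068]
ee_rot: [0.016, 0.943, 0.331, 0.021]
contact_force: [0.4, 0.4, -1.7]
width: 0.015
```

Gripped: width is 15 mm on the 16 mm bar. Lifting.

play_rows:
  series:
    - {"fingers": 1,"dx": 0,"dy": 0,"dz": 6,"turn": 0.0}
    - {"fingers": 1,"dx": 0,"dy": 0,"dz": 12,"turn": 0.0}
    - {"fingers": 1,"dx": 0,"dy": 0,"dz": 12,"turn": 0.0}
    - {"fingers": 1,"dx": 0,"dy": 0,"dz": 12,"turn": 0.0}
    - {"fingers": 1,"dx": 0,"dy": 0,"dz": 12,"turn": 0.0}
    - {"fingers": 1,"dx": 0,"dy": 0,"dz": 12,"turn": 0.0}
    - {"fingers": 1,"dx": 0,"dy": 0,"dz": 12,"turn": 0.0}
    - {"fingers": 1,"dx": 0,"dy": 0,"dz": 12,"turn": 0.0}
    - {"fingers": 1,"dx": 0,"dy": 0,"dz": 12,"turn": 0.0}
    - {"fingers": 1,"dx": 0,"dy": 0,"dz": 12,"turn": 0.0}
    - {"fingers": 1,"dx": 0,"dy": 0,"dz": 6,"turn": 0.0}
    - {"fingers": 1,"dx": 0,"dy": 0,"dz": 0,"turn": 0.0}
    - {"fingers": 1,"dx": 0,"dy": 0,"dz": 0,"turn": 0.0}

```text
clock: 8.28
position: [0.5527, 0.1943, 0.1905]
ee_rot: [0.015, 0.943, 0.331, 0.014]
contact_force: [-0.6, 0.2, -3.3]
width: 0.0153
```

play_rows:
  series:
    - {"fingers": 1,"dx": 0,"dy": -10,"dz": 3,"turn": -0.05}
    - {"fingers": 1,"dx": 1,"dy": -20,"dz": 3,"turn": -0.06}
    - {"fingers": 1,"dx": 1,"dy": -20,"dz": 3,"turn": -0.06}
    - {"fingers": 1,"dx": 1,"dy": -20,"dz": 2,"turn": -0.06}
    - {"fingers": 1,"dx": 1,"dy": -20,"dz": 0,"turn": -0.06}
    - {"fingers": 1,"dx": 1,"dy": -20,"dz": 0,"turn": -0.06}
    - {"fingers": 1,"dx": 1,"dy": -20,"dz": 0,"turn": -0.06}
    - {"fingers": 1,"dx": 1,"dy": -20,"dz": 0,"turn": -0.06}
    - {"fingers": 1,"dx": 1,"dy": -20,"dz": 0,"turn": -0.06}
    - {"fingers": 1,"dx": 1,"dy": -20,"dz": 0,"turn": -0.06}
    - {"fingers": 1,"dx": 1,"dy": -20,"dz": 0,"turn": -0.06}
    - {"fingers": 1,"dx": 1,"dy": -20,"dz": 0,"turn": -0.06}
    - {"fingers": 1,"dx": 1,"dy": -20,"dz": 0,"turn": -0.06}
    - {"fingers": 1,"dx": 1,"dy": -20,"dz": 0,"turn": -0.06}
    - {"fingers": 1,"dx": 1,"dy": -20,"dz": 0,"turn": -0.06}
    - {"fingers": 1,"dx": 0,"dy": -20,"dz": 0,"turn": -0.06}
    - {"fingers": 1,"dx": 0,"dy": -20,"dz": 0,"turn": -0.06}
    - {"fingers": 1,"dx": 0,"dy": -15,"dz": 0,"turn": -0.05}
    - {"fingers": 1,"dx": 0,"dy": 0,"dz": 0,"turn": 0}
    - {"fingers": 1,"dx": 0,"dy": 0,"dz": 0,"turn": 0}

```text
clock: 9.95
position: [0.5541, -0.1644, 0.18]
ee_rot: [0.013, 0.976, -0.216, -0.011]
contact_force: [-1.2, 0.3, -2.4]
width: 0.0147
```

```bash
cat > pose.py <<'E'
from h import *
from scipy.spatial.transform import Rotation as R
s=get_state();w,x,y,z=s["ee_rot"];M=R.from_quat([x,y,z,w]).as_matrix()
print(s["clock"],np.round(s["position"],4),"bar",np.degrees(np.arctan2(M[1,0],M[0,0]))-90,"xz",M[2,0].round(3),"yz",M[2,1].round(3),"F",np.round(s["contact_force"],1),"q",np.round(s["qpos"],2),s["width"])
E
python3 pose.py
```

```text
9.95 [ 0.5541 -0.1644  0.18  ] bar -115.00338813949892 xz -0.016 yz 0.029 F [-1.2  0.3 -2.4] q [-0.39  0.33  1.58 -0.03  1.24  0.05] 0.01474160847149742
```

play_rows:
  series:
    - {"fingers": 1,"dx": 3,"dy": -10,"dz": 4,"turn": -0.015}
    - {"fingers": 1,"dx": 3,"dy": -12,"dz": 4,"turn": -0.015}
    - {"fingers": 1,"dx": 3,"dy": -12,"dz": 4,"turn": -0.015}
    - {"fingers": 1,"dx": 2,"dy": -10,"dz": 0,"turn": -0.015}
    - {"fingers": 1,"dx": 2,"dy": -6,"dz": 0,"turn": -0.015}
    - {"fingers": 1,"dx": 0,"dy": 0,"dz": 0,"turn": 0}
    - {"fingers": 1,"dx": 0,"dy": 0,"dz": 0,"turn": 0}
    - {"fingers": 1,"dx": 0,"dy": 0,"dz": 0,"turn": 0}

```text
clock: 10.62
position: [0.5687, -0.2173, 0.1922]
ee_rot: [0.011, 0.967, -0.254, -0.012]
contact_force: [0.0, -0.2, -3.2]
width: 0.0153
```

```bash
cat >> pose.py <<'E'
Mg=R.from_quat([.943,.331,.021,.016]) .as_matrix() if 0 else R.from_quat([.943,.331,.021,.016]).as_matrix()
D=M@R.from_quat([.943,.331,.021,.016]).as_matrix().T
foot=np.array(s["position"])+D@(np.array([.5585,.1954,0])-np.array([.559,.1952,.068]))
print("foot",foot.round(4),"axis",D[:,2].round(3),"to socket",(np.array([.5677,-.2172])-foot[:2]).round(4)*1000)
E
python3 pose.py; python3 - <<'E'
from uni import *
st=get_state();w=get_image("wrist");t=get_image("top")
save(w,"h.png")
E
```

```text
10.6167 [ 0.5687 -0.2173  0.1922] bar -119.48808136134438 xz -0.018 yz 0.028 F [ 0.  -0.2 -3.2] q [-0.46  0.37  1.49 -0.03  1.3   0.06] 0.015299033381841114
foot [ 0.5664 -0.2142  0.1243] axis [ 0.033 -0.037  0.999] to socket [ 1.3 -3. ]
```

View pics/h.png

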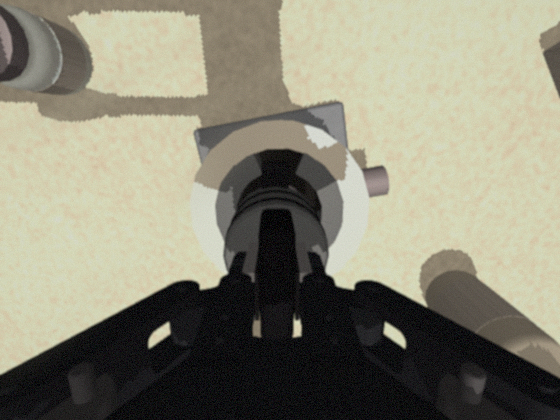

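The slot at (278,165) lines up with the bar and the cartridge. I'll shift by (1,-3) mm and descend slowly.

play_rows:
  series:
    - {"fingers": 1,"dx": 1,"dy": -2,"dz": -3,"turn": 0}
    - {"fingers": 1,"dx": 0,"dy": -1,"dz": -4,"turn": 0}
    - {"fingers": 1,"dx": 0,"dy": 0,"dz": -4,"turn": 0}
    - {"fingers": 1,"dx": 0,"dy": 0,"dz": -4,"turn": 0}
    - {"fingers": 1,"dx": 0,"dy": 0,"dz": -4,"turn": 0}
    - {"fingers": 1,"dx": 0,"dy": 0,"dz": 0,"turn": 0}
    - {"fingers": 1,"dx": 0,"dy": 0,"dz": 0,"turn": 0}

```text
clock: 11.3
position: [0.5685, -0.2179, 0.1703]
ee_rot: [0.011, 0.967, -0.253, -0.014]
contact_force: [0.0, -0.4, -2.9]
width: 0.015
```

```bash
python3 pose.py
```

```text
11.3 [ 0.5685 -0.2179  0.1703] bar -119.34351910897715 xz -0.021 yz 0.028 F [ 0.  -0.4 -2.9] q [-0.46  0.38  1.52 -0.03  1.25  0.06] 0.015005965086587648
foot [ 0.5661 -0.2147  0.1024] axis [ 0.035 -0.039  0.999] to socket [ 1.6 -2.5]
```

play_rows:
  series:
    - {"fingers": 1,"dx": 1,"dy": -2,"dz": 0,"turn": 0}
    - {"fingers": 1,"dx": 1,"dy": -2,"dz": -2,"turn": 0}
    - {"fingers": 1,"dx": 0,"dy": 0,"dz": -4,"turn": 0}
    - {"fingers": 1,"dx": 0,"dy": 0,"dz": -4,"turn": 0}
    - {"fingers": 1,"dx": 0,"dy": 0,"dz": 0,"turn": 0}

```text
clock: 11.72
position: [0.5713, -0.2217, 0.1605]
ee_rot: [0.01, 0.967, -0.253, -0.013]
contact_force: [0.7, -0.3, -2.8]
width: 0.015
```

```bash
python3 pose.py
```

```text
11.7167 [ 0.5713 -0.2217  0.1605] bar -119.358159472706 xz -0.02 yz 0.026 F [ 0.7 -0.3 -2.8] q [-0.47  0.4   1.53 -0.03  1.23  0.05] 0.015046992864046139
foot [ 0.569  -0.2185  0.0926] axis [ 0.034 -0.04   0.999] to socket [-1.3  1.3]
```

No contact at 0.0926, so the lugs are in the slots. Pressing down.

play_rows:
  series:
    - {"fingers": 1,"dx": 0,"dy": 0,"dz": -3,"turn": 0}
    - {"fingers": 1,"dx": 0,"dy": 0,"dz": -3,"turn": 0}
    - {"fingers": 1,"dx": 0,"dy": 0,"dz": -3,"turn": 0}
    - {"fingers": 1,"dx": 0,"dy": 0,"dz": -3,"turn": 0}
    - {"fingers": 1,"dx": 0,"dy": 0,"dz": 0,"turn": 0}
    - {"fingers": 1,"dx": 0,"dy": 0,"dz": 0,"turn": 0}
  squeeze: 80

```text
clock: 12.22
position: [0.5714, -0.2214, 0.1523]
ee_rot: [0.01, 0.967, -0.253, -0.011]
contact_force: [-1.0, 0.8, 3.4]
width: 0.0147
```

```bash
python3 pose.py
```

```text
12.2167 [ 0.5714 -0.2214  0.1523] bar -119.36393813686655 xz -0.016 yz 0.026 F [-1.   0.8  3.4] q [-0.47  0.4   1.54 -0.03  1.21  0.05] 0.014708912073192843
foot [ 0.5693 -0.2183  0.0844] axis [ 0.031 -0.038  0.999] to socket [-1.6  1.1]
```

play_rows:
  series:
    - {"fingers": 1,"dx": 0,"dy": 0,"dz": -3,"turn": 0}
    - {"fingers": 1,"dx": 0,"dy": 0,"dz": -3,"turn": 0}
    - {"fingers": 1,"dx": 0,"dy": 0,"dz": -2,"turn": 0}
    - {"fingers": 1,"dx": 0,"dy": 0,"dz": 0,"turn": 0}

```text
clock: 12.55
position: [0.5713, -0.2212, 0.1484]
ee_rot: [0.011, 0.967, -0.253, -0.01]
contact_force: [-1.2, 1.6, 3.6]
width: 0.0147
```

```bash
python3 pose.py
```

```text
12.55 [ 0.5713 -0.2212  0.1484] bar -119.35832290056398 xz -0.014 yz 0.026 F [-1.2  1.6  3.6] q [-0.47  0.4   1.55 -0.03  1.2   0.05] 0.014696251544426227
foot [ 0.5694 -0.2181  0.0804] axis [ 0.028 -0.037  0.999] to socket [-1.7  0.9]
```

play_rows:
  series:
    - {"fingers": 1,"dx": 0,"dy": 0,"dz": -2,"turn": 0}
    - {"fingers": 1,"dx": 0,"dy": 0,"dz": -2,"turn": 0}
    - {"fingers": 1,"dx": 0,"dy": 0,"dz": -1,"turn": 0}
    - {"fingers": 1,"dx": 0,"dy": 0,"dz": 0,"turn": 0}

```text
clock: 12.88
position: [0.5712, -0.2211, 0.1472]
ee_rot: [0.011, 0.967, -0.253, -0.009]
contact_force: [-1.3, 0.8, 3.8]
width: 0.0148
```

```bash
echo 'print("moment",np.round(s["moment"],2))' >> pose.py; python3 pose.py
```

```text
12.8833 [ 0.5712 -0.2211  0.1472] bar -119.34942179172523 xz -0.011 yz 0.026 F [-1.3  0.8  3.8] q [-0.47  0.4   1.56 -0.03  1.19  0.05] 0.0148014253578829
foot [ 0.5694 -0.2182  0.0793] axis [ 0.026 -0.035  0.999] to socket [-1.7  1. ]
moment [ 0.2   0.32 -0.08]
```

play_rows:
  series:
    - {"fingers": 1,"dx": 0,"dy": 0,"dz": -1,"turn": -0.06}
    - {"fingers": 1,"dx": 0,"dy": 0,"dz": -1,"turn": -0.06}
    - {"fingers": 1,"dx": 0,"dy": 0,"dz": -1,"turn": -0.06}
    - {"fingers": 1,"dx": 0,"dy": 0,"dz": -1,"turn": -0.06}
    - {"fingers": 1,"dx": 0,"dy": 0,"dz": -1,"turn": -0.06}
    - {"fingers": 1,"dx": 0,"dy": 0,"dz": -1,"turn": -0.06}

```text
clock: 13.38
position: [0.5741, -0.2193, 0.1464]
ee_rot: [0.008, 0.903, -0.429, -0.006]
contact_force: [-2.3, 2.1, 6.1]
width: 0.0145
```

```bash
python3 pose.py
```

```text
13.3833 [ 0.5741 -0.2193  0.1464] bar -140.787474098706 xz -0.005 yz 0.02 F [-2.3  2.1  6.1] q [-0.47  0.41  1.55 -0.02  1.19  0.42] 0.014472800128659029
foot [ 0.5741 -0.216   0.0785] axis [ 0.003 -0.041  0.999] to socket [-6.4 -1.2]
moment [0.25 0.52 0.17]
```

play_rows:
  series:
    - {"fingers": 1,"dx": -1,"dy": 0,"dz": -1,"turn": -0.06}
    - {"fingers": 1,"dx": -1,"dy": 0,"dz": -1,"turn": -0.06}
    - {"fingers": 1,"dx": -1,"dy": 0,"dz": -1,"turn": -0.06}
    - {"fingers": 1,"dx": -0.5,"dy": 0,"dz": -1,"turn": -0.06}
    - {"fingers": 1,"dx": -0.5,"dy": 0,"dz": -1,"turn": -0.06}
    - {"fingers": 1,"dx": -0.5,"dy": 0,"dz": -1,"turn": -0.06}
    - {"fingers": 1,"dx": -0.5,"dy": 0,"dz": -1,"turn": -0.06}
    - {"fingers": 1,"dx": -0.5,"dy": 0,"dz": -1,"turn": -0.06}

```text
clock: 14.05
position: [0.573, -0.2205, 0.1463]
ee_rot: [0.007, 0.769, -0.639, -0.001]
contact_force: [-0.8, 1.0, 7.0]
width: 0.0148
```

```bash
python3 pose.py
```

```text
14.05 [ 0.573  -0.2205  0.1463] bar -169.39083394350476 xz 0.007 yz 0.011 F [-0.8  1.   7. ] q [-0.47  0.4   1.56 -0.01  1.18  0.92] 0.01481855020872684
foot [ 0.5753 -0.2183  0.0784] axis [-0.028 -0.028  0.999] to socket [-7.6  1.1]
moment [0.17 0.47 0.12]
```

play_rows:
  series:
    - {"fingers": 1,"dx": -0.5,"dy": 0,"dz": -1,"turn": -0.06}
    - {"fingers": 1,"dx": -0.5,"dy": 0,"dz": -1,"turn": -0.06}
    - {"fingers": 1,"dx": -0.5,"dy": 0,"dz": -1,"turn": -0.06}
    - {"fingers": 1,"dx": -0.5,"dy": 0,"dz": -1,"turn": -0.06}
    - {"fingers": 1,"dx": -0.5,"dy": 0,"dz": -1,"turn": -0.06}
    - {"fingers": 1,"dx": 0,"dy": 0,"dz": -1,"turn": -0.06}
    - {"fingers": 1,"dx": 0,"dy": 0,"dz": -1,"turn": -0.06}
    - {"fingers": 1,"dx": 0,"dy": 0,"dz": -1,"turn": -0.03}
    - {"fingers": 1,"dx": 0,"dy": 0,"dz": -1,"turn": 0}

```text
clock: 14.8
position: [0.5716, -0.2215, 0.1463]
ee_rot: [-0.007, -0.6, 0.8, -0.002]
contact_force: [-1.9, 1.8, 7.0]
width: 0.0147
```

```bash
python3 pose.py
```

```text
14.8 [ 0.5716 -0.2215  0.1463] bar -196.2955954979762 xz 0.013 yz 0.005 F [-1.9  1.8  7. ] q [-0.48  0.4   1.57 -0.01  1.18  1.39] 0.014707044634603981
foot [ 0.5749 -0.2211  0.0784] axis [-0.042 -0.005  0.999] to socket [-7.2  3.9]
moment [0.44 0.62 0.1 ]
```

play_rows:
  series:
    - {"fingers": 1,"dx": 0,"dy": 0,"dz": -1,"turn": -0.03}
    - {"fingers": 1,"dx": 0,"dy": 0,"dz": -1,"turn": -0.03}
    - {"fingers": 1,"dx": 0,"dy": 0,"dz": -1,"turn": -0.02}
    - {"fingers": 1,"dx": 0,"dy": 0,"dz": -1,"turn": 0}

```text
clock: 15.13
position: [0.5713, -0.2214, 0.1464]
ee_rot: [-0.006, -0.567, 0.824, -0.002]
contact_force: [-2.5, 1.3, 7.6]
width: 0.0146
```

```bash
python3 pose.py
```

```text
15.1333 [ 0.5713 -0.2214  0.1464] bar -200.96316682542897 xz 0.013 yz 0.004 F [-2.5  1.3  7.6] q [-0.48  0.4   1.57 -0.01  1.18  1.47] 0.01463002301106659
foot [ 0.5748 -0.2213  0.0785] axis [-0.043 -0.     0.999] to socket [-7.1  4.1]
moment [0.45 0.69 0.04]
```

Turned 81.6° in total. Now letting up gently.

play_rows:
  series:
    - {"fingers": 1,"dx": 0,"dy": 0,"dz": 2,"turn": 0}
    - {"fingers": 1,"dx": 0,"dy": 0,"dz": 2,"turn": 0}
    - {"fingers": 1,"dx": 0,"dy": 0,"dz": 2,"turn": 0}
    - {"fingers": 1,"dx": 0,"dy": 0,"dz": 2,"turn": 0}
    - {"fingers": 1,"dx": 0,"dy": 0,"dz": 0,"turn": 0}

```text
clock: 15.55
position: [0.5716, -0.2212, 0.1523]
ee_rot: [-0.006, -0.567, 0.824, -0.001]
contact_force: [-1.4, 2.5, 5.6]
width: 0.0144
```

```bash
python3 pose.py
```

```text
15.55 [ 0.5716 -0.2212  0.1523] bar -200.94564870240993 xz 0.012 yz 0.005 F [-1.4  2.5  5.6] q [-0.48  0.39  1.56 -0.01  1.19  1.47] 0.014358322539879058
foot [ 0.575  -0.221   0.0844] axis [-0.043 -0.002  0.999] to socket [-7.3  3.8]
moment [0.31 0.44 0.01]
```

play_rows:
  series:
    - {"fingers": 1,"dx": 0,"dy": 0,"dz": 2,"turn": 0}
    - {"fingers": 1,"dx": 0,"dy": 0,"dz": 2,"turn": 0}
    - {"fingers": 1,"dx": 0,"dy": 0,"dz": 0,"turn": 0}
    - {"fingers": 1,"dx": 0,"dy": 0,"dz": 0,"turn": 0}

```text
clock: 15.88
position: [0.5718, -0.2213, 0.1529]
ee_rot: [-0.007, -0.567, 0.824, -0.0]
contact_force: [1.8, 0.3, -2.8]
width: 0.0148
```

```bash
python3 pose.py
```

```text
15.8833 [ 0.5718 -0.2213  0.1529] bar -200.96150860553354 xz 0.012 yz 0.008 F [ 1.8  0.3 -2.8] q [-0.48  0.4   1.55 -0.01  1.2   1.47] 0.014758202414855332
foot [ 0.575  -0.221   0.0849] axis [-0.04  -0.003  0.999] to socket [-7.3  3.8]
moment [ 0.22  0.04 -0.03]
```

The upward motion stopped at TCP z 0.1529. That is a 6.6 mm rise, more than the 4 mm possible under the plain flange, and it is now held. I'll release and back off.

play_rows:
  series:
    - {"fingers": -1,"dx": 0,"dy": 0,"dz": 0,"turn": 0}
    - {"fingers": -1,"dx": 0,"dy": 0,"dz": 0,"turn": 0}
    - {"fingers": -1,"dx": 0,"dy": 0,"dz": 0,"turn": 0}
    - {"fingers": -1,"dx": 0,"dy": 0,"dz": 0,"turn": 0}
    - {"fingers": -1,"dx": 0,"dy": 0,"dz": 0,"turn": 0}
    - {"fingers": -1,"dx": 0,"dy": 0,"dz": 0,"turn": 0}
    - {"fingers": -1,"dx": 0,"dy": 0,"dz": 5,"turn": 0}
    - {"fingers": -1,"dx": 0,"dy": 0,"dz": 10,"turn": 0}
    - {"fingers": -1,"dx": 0,"dy": 0,"dz": 20,"turn": 0}
    - {"fingers": -1,"dx": 0,"dy": 0,"dz": 30,"turn": 0}
    - {"fingers": -1,"dx": 0,"dy": 0,"dz": 30,"turn": 0}
    - {"fingers": -1,"dx": 0,"dy": 0,"dz": 30,"turn": 0}
    - {"fingers": -1,"dx": 0,"dy": 0,"dz": 30,"turn": 0}
    - {"fingers": -1,"dx": 0,"dy": 0,"dz": 0,"turn": 0}
    - {"fingers": -1,"dx": 0,"dy": 0,"dz": 0,"turn": 0}

```text
clock: 17.13
position: [0.5702, -0.2219, 0.3253]
ee_rot: [-0.006, -0.567, 0.824, -0.004]
contact_force: [0.5, 0.5, -1.6]
width: 0.0853
```

```bash
cat > chk.py <<'E'
from uni import *
from scipy.optimize import minimize
st=get_state();w=get_image("wrist");s=get_image("side")
im=rect(w,st,(.5677,-.2172),.162)
v,u=210,325
a=cv2.resize(s["pixels"][130:250,265:385],(400,400),interpolation=cv2.INTER_CUBIC)
cv2.imwrite("pics/k.png",np.hstack([im,a])[:,:,::-1]); print(st["position"],st["width"],st["contact_force"])
E
python3 chk.py
```

```text
[ 0.5702096  -0.22192013  0.32531018] 0.08530181036937344 [ 0.50168528  0.4528729  -1.61606669]
```

View pics/k.png

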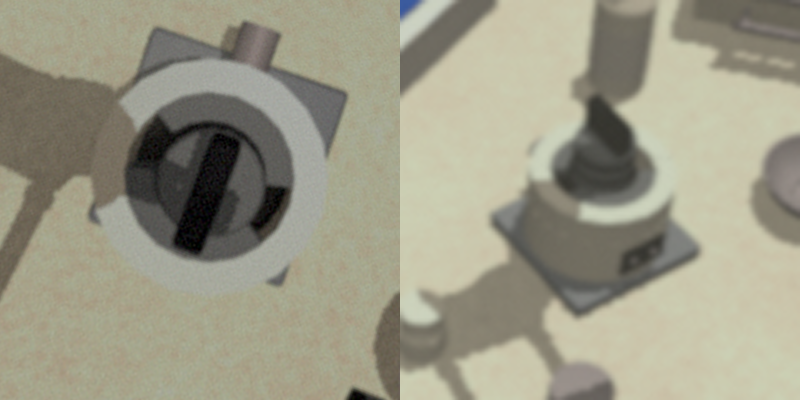

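The last view shows the cartridge seated with both slots empty. The bar lies at about -21°, along the pipe axis within the 6° play, and the gripper is clear. Signing off.

```bash
python3 -c "from rig import *; print(sign_off())"
```

```text
the job is handed in; nothing more can be done
None
```

I fitted the grey cartridge into the socket with its lugs in the slots, pressed it down about 13.5 mm, turned it about 82° clockwise, let it up and released it. I signed off at about 17 s of the 48 s allowed.

- **Lock:** On letting up, the spring kept pushing through a 5.9 mm rise. The cartridge then stopped at 6.6 mm against a further upward pull. Under the plain flange it could rise only 4 mm, so I take it as caught.
- **Final images:** Both slots are empty and the bar lies at about -21°. The socket axis measures about -19.5°, so that is within the 6° of play. The gripper is well clear of it.
- **Limits of the check:** The full rise from the bottom stop should be 8 mm, so the reading is about 1.4 mm short. I did not do a reverse-twist test or read the plate position, so the lock is judged from forces and heights only.
- **Tool tilt:** The tool drifted to about 3° of tilt on the way to the grasp. It caused no visible harm.
- **Other things on the counter:** I did not touch the pink look-alike or the other objects. I did not re-measure where they stand afterwards.

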